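# Put the socket tray back in order

## Robot

A 6-joint arm with a two-finger parallel gripper is mounted at the origin on the work surface. World frame = base frame: x ahead of the robot, y to its left, z up, the work surface at z = 0. Lengths are in m, angles in rad, forces in N, time in s.
With the tool pointing down it reaches from about 0.2 to 0.875 m from the base axis. Payload 3.4 kg.
Tool frame: the origin (TCP) lies between the finger pads; the fingertips stand 25 mm ahead of it and the grasp point (between the pads) lies 6 mm ahead of it (r.nose_length is the z of the fingertips in the tool frame, in m); z points along the fingers, x is the direction in which the jaws open and shut, and the axes are right-handed (so a half turn about z gives the same grasp; the last joint's range is limited). The gripper opens to 94 mm and grips with 3 to 60 N. Pads are 16 mm wide; open, the fingers measure 119 mm over their backs; the gripper's body (75 mm by 177 mm) begins 78 mm behind the grasp point.
Start: joints at [1.141, 0.276, 1.505, -0, 1.361, -0.121], TCP at [0.175, 0.548, 0.23] pointing down, gripper open.
Joint ranges: [-2.89, 2.89], [-0.75, 2.08], [0.22, 2.7], [-1.18, 4.32], [0.11, 2.71], [-2.7, 2.7]. Speed limits (rad/s): [2.57, 2.57, 3.14, 3.14, 3.14, 3.14].

## Interface

Orientations are given as a unit quaternion [w, x, y, z].
In Python, from plant import r, gripper_to, inverse_kinematics, vision, models, telemetry gives the robot as it stands. Calls block until the motion is done:
- r.move_to(position, orientation): joint-space move of the TCP to a pose.
- r.move_l(position, rot=None, vel=0.15, guard=None): straight line of the TCP; rot=None keeps the orientation; vel is the mean speed in m/s. With guard (N) it stops when the force on the tool has changed by that much, and returns True; else False.
- r.movej(angles): joint-space move.
- gripper_to(opening, f_grip=None): finger opening in m; f_grip is the grip in N (None keeps the last); returns when the fingers have stopped.
- r.hold(seconds).
- inverse_kinematics(position, orientation): joint angles nearest the present ones, or None.
- vision.snapshot(name): name is "scene" or "top"; returns the picture (384x512x3 uint8, red, green, blue); there is no depth.
- vision.get_calibration(name): a dict with "fx", "fy", "cx", "cy" (pixels), "position" and "orientation" of the camera in the world. Camera axes: x right, y down, z forward; pixel columns grow to the right and rows downward; lengths in m; the calibration is good to about 2 mm. A picture is of the moment at which its call begins. get_calibration takes no time and is no camera call.
A pose or a line that the arm cannot do raises r.PlanningError and nothing moves.
- r.sign_off(): hands the job in, once; it reports no verdict.
Trained networks look in the newest picture that a camera, given by its name, has taken for a name from the list of things; names that differ only in an ending like _2 or _b are one class to them, and where a whole thing is asked for, a point or a joint stands for the part that bears it (a point fixed in the world has none). Each returns a list of dicts, best first, with "score" (0 to 1); they miss things now and then, are a little off and sometimes report something else, mostly with a low value. They report only what shows in the picture. A call takes as long as a camera call. They do not tell look-alikes from the thing itself.
- models.boxes_of(thing, camera): "at" ([x, y, z] in m, in world coordinates, good to about 4 mm: the middle of the surface that is visible of it).
- models.regions_of(thing, camera): "pixels" (384x512 bool, what is visible of it).
- models.mark_of(thing, camera): "at" ([x, y, z] in m, in world coordinates, good to about 4 mm: a listed point, or the origin of a listed thing).
Readings, each from a call of its own:
- telemetry.current_t(): time.
- telemetry.current_joints(): joint angles.
- telemetry.current_dq(): joint speeds.
- telemetry.current_joint_efforts(): joint torques, N m.
- telemetry.current_ee_pos(): TCP position.
- telemetry.current_tool_rot(): TCP orientation.
- telemetry.current_wrist_force(): force on the tool from outside, world axes, zero at the start.
- telemetry.current_torque(): the same for the moment, N m.
- telemetry.current_opening(): finger opening in m.
Only numpy, scipy, OpenCV 4.12 (cv2) and the standard library are available. Lean on these libraries where they do the work, as an engineer would, in place of code of your own. Each camera call takes 0.05 s, during which the arm holds its last target.

## Task

Put the yellow socket tray back in order. Two things are wrongly placed in it: the bolt belongs in the round steel parts dish, and the largest socket stands in another socket's cup. In the end the four chrome sockets stand in the four cups by size, from the smallest at the hang-tab end to the largest at the other end, each upright and flat on the floor of its cup, inside the rim.

Things in the scene. Friction and masses are not known exactly. Their poses are not given: they have to be found in the camera images.
- socket13: the smallest of four loose chrome steel wrench sockets, a round piece 22 mm in diameter at its upper end and 38 mm tall (straight-sided), standing upright with its hexagonal mouth up. Origin: centre of its underside; z up. It starts standing on the bench (z = 0).
- socket22: the second smallest of four loose chrome steel wrench sockets, a round piece 30 mm in diameter at its upper end and 43 mm tall (straight-sided), standing upright with its hexagonal mouth up. Origin: centre of its underside; z up. It starts standing on the bench (z = 0).
- socket30: the second largest of four loose chrome steel wrench sockets, a round piece 41 mm in diameter at its upper end and 51 mm tall (the lower 18 mm narrower, 32 mm in diameter), standing upright with its hexagonal mouth up. Origin: centre of its underside; z up. It starts standing on the bench (z = 0).
- socket36: the largest of four loose chrome steel wrench sockets, a round piece 50 mm in diameter at its upper end and 58 mm tall (the lower 20 mm narrower, 34 mm in diameter), standing upright with its hexagonal mouth up. Origin: centre of its underside; z up. It starts in a wrong cup of the tray.
- cup1: first cup, at the end with the hang tab: for the smallest socket. Round shallow cup 40 mm inside, yellow rim 3 mm thick, 5 mm high, black floor; part of the fixed yellow tray. Origin: centre of the floor, 10 mm above the bench; z up, x along the row, away from the tab. Tray: strip 296 x 74 x 10 mm, cups 70 mm apart; a tab with a hang hole sticks out 24 mm at this end.
- cup2: second cup from the hang tab. Round shallow cup 50 mm inside, yellow rim 3 mm thick, 5 mm high, black floor; part of the fixed yellow tray. Origin: centre of the floor, 10 mm above the bench; z up, x along the row, away from the tab.
- cup3: third cup from the hang tab. Round shallow cup 54 mm inside, yellow rim 3 mm thick, 5 mm high, black floor; part of the fixed yellow tray. Origin: centre of the floor, 10 mm above the bench; z up, x along the row, away from the tab.
- cup4: fourth cup, farthest from the hang tab: for the largest socket. Round shallow cup 56 mm inside, yellow rim 3 mm thick, 5 mm high, black floor; part of the fixed yellow tray. Origin: centre of the floor, 10 mm above the bench; z up, x along the row, away from the tab.
- bolt: loose dark steel hex bolt, standing on its head in one of the tray's cups: hexagonal head 30 mm across flats (35 mm over the corners) and 12.5 mm thick at the bottom, plain round threaded shank 20 mm in diameter above it, 70 mm tall in all. Origin: centre of the head's underside; z along the shank, up at the start.
- dish: round stainless steel parts dish, held to the bench (does not move): 140 mm across the rim, floor about 110 mm across, wall 26 mm high, floor 3 mm above the bench. Origin: centre of its underside, on the bench.
Not all that is in view belongs to the job. What is shaped like the socket22 but red is not meant. What is shaped like the socket30 but green is not meant.

How it is judged:
At the end, for the whole second after the job is handed in: At rest: sockets by size, smallest in cup1 to largest in cup4, each upright (0.08 rad), on its cup's floor (3 mm), within 12.5 mm of the cup's centre; the bolt in the dish, standing or lying, its origin within 65 mm of the dish's centre and below 35 mm (horizontal distance between socket13 and cup1 below 0.0125 m and z of socket13 in the frame of cup1 between -0.003 and 0.003 m and angle between each of socket13, socket22, socket30, socket36's own z axis and vertical below 0.08 rad and linear speed of each of socket13, socket22, socket30, socket36, bolt below 0.01 m/s and horizontal distance between socket22 and cup2 below 0.0125 m and z of socket22 in the frame of cup2 between -0.003 and 0.003 m and horizontal distance between socket30 and cup3 below 0.0125 m and z of socket30 in the frame of cup3 between -0.003 and 0.003 m and horizontal distance between socket36 and cup4 below 0.0125 m and z of socket36 in the frame of cup4 between -0.003 and 0.003 m and horizontal distance between bolt and dish below 0.065 m and height (world z) of bolt below 0.035 m); the robot touches nothing.
It also fails if it takes over 115 s, if anything falls off the work surface, if the arm or the gripper's body presses on something with over 40 N, if the wrist force passes 120 N, or if a joint passes its speed limit or range.

## Working session

There is one attempt and no reset: what is moved stays moved. The work goes in short steps, each a Python script; the robot and the scene stay as the last script left them, time stands still between calls to the robot, and variables do not carry over. Pictures are saved under pics/ and viewed, and the job is handed in when it is done.

```bash
ls; mkdir -p pics
python3 - <<'E'
from plant import r,vision,models,telemetry
import cv2
for n in("scene","top"):
    im=vision.snapshot(n); cv2.imwrite(f"pics/{n}0.png",cv2.cvtColor(im,cv2.COLOR_RGB2BGR))
    print(n,vision.get_calibration(n))
    for t in("socket13","socket22","socket30","socket36","cup1","cup2","cup3","cup4","bolt","dish"):
        print(t,[( [round(float(v),4) for v in d["at"]],round(float(d["score"]),2)) for d in models.mark_of(t,n)][:4])
print(telemetry.current_t(),r.nose_length)
E
```

```text
pics
scene {'fx': 452.0133228917683, 'fy': 452.0133228917683, 'cx': 263.4489834368135, 'cy': 196.4299139521692, 'position': array([0.86531272, 0.38892753, 0.98364829]), 'orientation': array([-0.08070579,  0.3388277 ,  0.90691719, -0.23703074])}
socket13 [([0.359, -0.3988, 0.0018], 0.81), ([0.3703, -0.3202, -0.0039], 0.79), ([0.3962, 0.3208, -0.002], 0.74), ([0.3343, 0.2684, 0.0031], 0.72)]
socket22 [([0.359, -0.3988, 0.0018], 0.81), ([0.3703, -0.3202, -0.0039], 0.79), ([0.3962, 0.3208, -0.002], 0.74), ([0.3343, 0.2684, 0.0031], 0.72)]
socket30 [([0.359, -0.3988, 0.0018], 0.81), ([0.3703, -0.3202, -0.0039], 0.79), ([0.3962, 0.3208, -0.002], 0.74), ([0.3343, 0.2684, 0.0031], 0.72)]
socket36 [([0.359, -0.3988, 0.0018], 0.81), ([0.3703, -0.3202, -0.0039], 0.79), ([0.3962, 0.3208, -0.002], 0.74), ([0.3343, 0.2684, 0.0031], 0.72)]
cup1 [([0.6026, -0.1136, 0.0101], 0.81), ([0.5434, 0.0121, 0.0086], 0.78), ([0.5749, -0.0537, 0.0137], 0.48), ([0.5156, 0.0761, 0.0106], 0.47)]
cup2 [([0.6026, -0.1136, 0.0101], 0.81), ([0.5434, 0.0121, 0.0086], 0.78), ([0.5749, -0.0537, 0.0137], 0.48), ([0.5156,
[... 1043 characters left out ...]
, 0.2708, 0.0033], 0.58)]
socket36 [([0.5192, 0.0731, 0.0117], 0.82), ([0.3955, 0.318, -0.0046], 0.7), ([0.356, -0.3984, 0.0002], 0.67), ([0.3362, 0.2708, 0.0033], 0.58)]
cup1 [([0.6033, -0.1193, 0.0081], 0.74), ([0.5463, 0.0096, 0.0091], 0.72), ([0.5728, -0.0509, 0.0144], 0.62)]
cup2 [([0.6033, -0.1193, 0.0081], 0.74), ([0.5463, 0.0096, 0.0091], 0.72), ([0.5728, -0.0509, 0.0144], 0.62)]
cup3 [([0.6033, -0.1193, 0.0081], 0.74), ([0.5463, 0.0096, 0.0091], 0.72), ([0.5728, -0.0509, 0.0144], 0.62)]
cup4 [([0.6033, -0.1193, 0.0081], 0.74), ([0.5463, 0.0096, 0.0091], 0.72), ([0.5728, -0.0509, 0.0144], 0.62)]
bolt [([0.5714, -0.0488, 0.009], 0.47)]
dish [([0.583, 0.3203, -0.0063], 0.85)]
1.1 0.025
```

View pics/scene0.png

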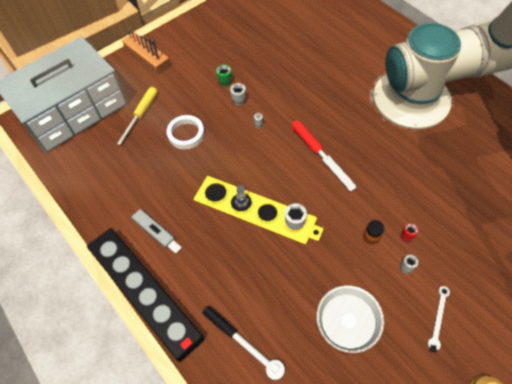

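View pics/top0.png

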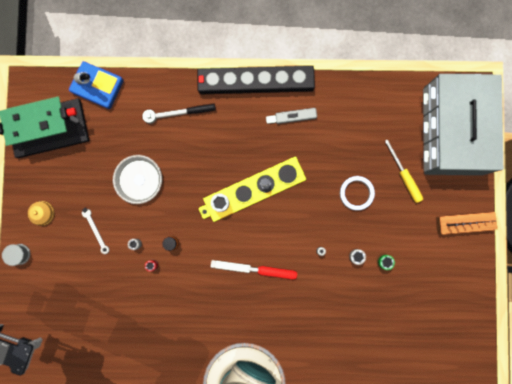

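Scene view: the tray tab is at (316,232), so cup1, at (295,215), holds the big socket. The bolt stands in cup3 (241,202). Loose chrome pieces are at (258,119), (238,92) and (410,264). The green one at (224,75) and the red one at (410,232) look like decoys. I'll enlarge these and fit positions.

```bash
cat > h.py <<'E'
from plant import r,gripper_to,inverse_kinematics,vision,models,telemetry
import numpy as np,cv2
from scipy.spatial.transform import Rotation as R
from scipy.optimize import minimize
DIM={"socket13":[(0,.038,.011)],"socket22":[(0,.043,.015)],"socket30":[(0,.018,.016),(.018,.051,.0205)],"socket36":[(0,.02,.017),(.02,.058,.025)],
"bolt":[(0,.0125,.0165),(.0125,.07,.01)]}
CAL={n:vision.get_calibration(n) for n in("scene","top")}
def proj(P,n):
    c=CAL[n];q=c["orientation"];Rm=R.from_quat([q[1],q[2],q[3],q[0]]).as_matrix()
    p=(np.atleast_2d(P)-c["position"])@Rm
    return np.c_[c["fx"]*p[:,0]/p[:,2]+c["cx"],c["fy"]*p[:,1]/p[:,2]+c["cy"]]
def ray(uv,n,z):
    c=CAL[n];q=c["orientation"];Rm=R.from_quat([q[1],q[2],q[3],q[0]]).as_matrix()
    d=Rm@np.array([(uv[0]-c["cx"])/c["fx"],(uv[1]-c["cy"])/c["fy"],1])
    return c["position"]+d*(z-c["position"][2])/d[2]
th=np.linspace(0,2*np.pi,48,endpoint=False)
def ring(x,y,z,rad): return np.c_[x+rad*np.cos(th),y+rad*np.sin(th),np.full(48,z)]
S=8
def sil(name,p,n):
    m=None;H=[]
    for a,b,rad in DIM[name]:
        pts=np.vstack([proj(ring(p[0],p[1],p[2]+a,rad),n),proj(ring(p[0],p[1],p[2]+b,rad),n)])
        H.append(cv2.convexHull(pts.astype(np.float32))[:,0])
    return H
def iou_err(name,p,n,mask,box):
    x0,y0,x1,y1=box
    im=np.zeros(((y1-y0)*S,(x1-x0)*S),np.uint8)
    for h in sil(name,p,n):
        cv2.fillPoly(im,[np.round((h-[x0,y0]+.5)*S).astype(np.int32)],1)
    a=cv2.resize(im.astype(np.float32),(x1-x0,y1-y0),interpolation=cv2.INTER_AREA)
    return np.abs(a-mask[y0:y1,x0:x1]).sum()
def masks(name):
    return {n:[(d["pixels"],d["score"]) for d in models.regions_of(name,n)] for n in("scene","top")}
def fit(name,p0,M,views=("scene","top"),freez=False):
    ms={}
    for n in views:
        c=proj([[p0[0],p0[1],p0[2]+.02]],n)[0]
        best=None
        for m,s in M[n]:
            v,u=np.nonzero(m)
            d=np.hypot(u.mean()-c[0],v.mean()-c[1])
            if d<12 and (best is None or d<best[0]): best=(d,m,s)
        if best is not None:
            v,u=np.nonzero(best[1]);ms[n]=(best[1],(max(u.min()-12,0),max(v.min()-12,0),u.max()+13,v.max()+13))
    f=lambda q:sum(iou_err(name,(q[0],q[1],q[2] if freez else p0[2]),n,m,b) for n,(m,b) in ms.items())
    q0=list(p0) if freez else list(p0[:2])
    k=len(q0);sim=np.array([q0]+[np.array(q0)+.008*np.eye(k)[i] for i in range(k)])
    s=minimize(f,q0,method="Nelder-Mead",options=dict(initial_simplex=sim,xatol=1e-4,fatol=.05))
    return s.x,s.fun,{n:int(m.sum()) for n,(m,b) in ms.items()}
def save(im,f,box=None,k=1):
    if box: im=im[box[1]:box[3],box[0]:box[2]]
    if k!=1: im=cv2.resize(im,None,fx=k,fy=k,interpolation=cv2.INTER_CUBIC)
    cv2.imwrite(f,cv2.cvtColor(np.ascontiguousarray(im),cv2.COLOR_RGB2BGR))
E
python3 - <<'E'
from h import *
A=vision.snapshot("scene");B=vision.snapshot("top")
def crop(im,c,h=25):
    return cv2.resize(im[c[1]-h:c[1]+h,c[0]-h:c[0]+h],(250,250),interpolation=cv2.INTER_CUBIC)
row1=np.hstack([crop(A,(245,98),35),crop(A,(408,248),35),crop(A,(268,207),45)])
row2=np.hstack([crop(B,(355,255),45),crop(B,(150,250),35),crop(B,(250,190),55)])
save(np.vstack([row1,row2]),"pics/crops0.png")
M=masks("socket13");Mb=masks("bolt")
for n in M: print(n,[(np.round(np.nonzero(m)[1].mean()),np.round(np.nonzero(m)[0].mean()),int(m.sum()),round(float(s),2)) for m,s in M[n]])
for name,p in [("socket13",(.385,-.255,0)),("socket22",(.395,.319,0)),("socket30",(.370,-.32,0)),("socket36",(.517,.074,.01)),("bolt",(.574,-.05,.01))]:
    if name=="socket13": p=(*ray((258,119),"scene",.02)[:2],0)
    mm=Mb if name=="bolt" else M
    print(name,np.round(p,3));
    print(" fixz",*[ (np.round(a,4) if i==0 else a) for i,a in enumerate(fit(name,p,mm))])
    print(" freez",np.round(fit(name,p,mm,freez=True)[0],4))
    for v in("scene","top"): print("  ",v,*[ (np.round(a,4) if i==0 else a) for i,a in enumerate(fit(name,p,mm,views=(v,)))])
E
```

```text
scene [(np.float64(408.0), np.float64(264.0), 230, 0.77), (np.float64(238.0), np.float64(94.0), 264, 0.72), (np.float64(295.0), np.float64(216.0), 467, 0.69), (np.float64(409.0), np.float64(233.0), 203, 0.68), (np.float64(224.0), np.float64(75.0), 255, 0.67)]
top [(np.float64(357.0), np.float64(257.0), 185, 0.64), (np.float64(219.0), np.float64(202.0), 268, 0.63), (np.float64(385.0), np.float64(262.0), 166, 0.54), (np.float64(151.0), np.float64(265.0), 123, 0.51), (np.float64(320.0), np.float64(251.0), 33, 0.42)]
socket13 [ 0.382 -0.215  0.   ]
 fixz [ 0.388  -0.2129] 27.53125 {'top': 33}
 freez [ 0.3665 -0.2733 -0.513 ]
   scene [ 0.3824 -0.2148] 0.0 {}
   top [ 0.388  -0.2129] 27.53125 {'top': 33}
socket22 [0.395 0.319 0.   ]
 fixz [0.3974 0.3197] 28.640625 {'scene': 230}
 freez [ 0.3961  0.3196 -0.0018]
   scene [0.3974 0.3197] 28.640625 {'scene': 230}
   top [0.395 0.319] 0.0 {}
socket30 [ 0.37 -0.32  0.  ]
 fixz [ 0.3715 -0.3136] 51.5 {'scene': 264, 'top': 185}
 freez [ 0.371  -0.3138 -0.0018]
   scene [ 0.3714 -0.3127] 29.4375 {'scene': 264}
   top [ 0.3718 -0.3143] 20.0625 {'top': 185}
socket36 [0.517 0.074 0.01 ]
 fixz [0.5175 0.0759] 57.15625 {'scene': 467, 'top': 268}
 freez [0.5181 0.0762 0.0123]
   scene [0.5162 0.0754] 34.015625 {'scene': 467}
   top [0.5186 0.0759] 14.671875 {'top': 268}
bolt [ 0.574 -0.05   0.01 ]
 fixz [ 0.5751 -0.0525] 73.15625 {'scene': 216, 'top': 70}
 freez [ 0.5759 -0.0513  0.0138]
   scene [ 0.5742 -0.0536] 33.109375 {'scene': 216}
   top [ 0.5774 -0.051 ] 37.640625 {'top': 70}
```

View pics/crops0.png

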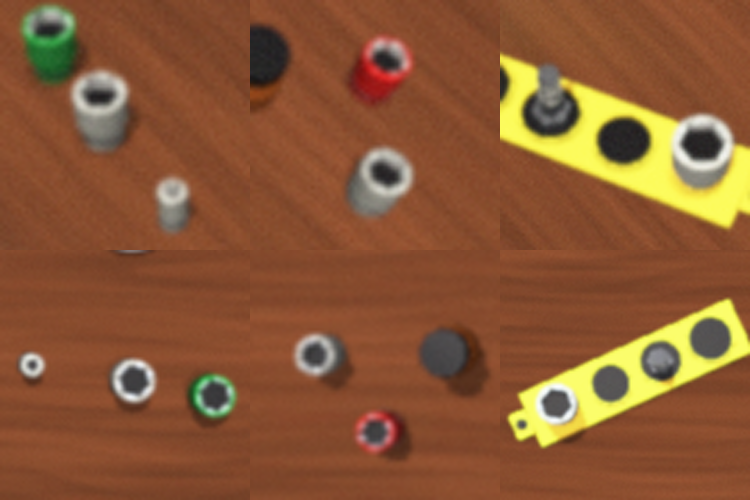

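Sizes, colours and order confirm the targets: the chrome pieces are the small one at scene (258,119) for socket13, (408,264) for socket22, (238,94) for socket30, and cup1 holds socket36. Red and green are decoys. Next I measure the cups from their dark floors in both views, and socket13 again.

```bash
cat > cups.py <<'E'
from h import *
CR={1:.02,2:.025,3:.027,4:.028}
def cupfit(I):
    # dark masks from images I; tray pose x,y (cup2), theta
    def render(p,n,box,zf,k):
        x0,y0,x1,y1=box;rad=CR[k]
        a=[]
        for z in(zf,zf+.005):
            im=np.zeros(((y1-y0)*S,(x1-x0)*S),np.uint8)
            cv2.fillPoly(im,[np.round((proj(ring(p[0],p[1],z,rad),n)-[x0,y0]+.5)*S).astype(np.int32)],1);a.append(im)
        return cv2.resize((a[0]&a[1]).astype(np.float32),(x1-x0,y1-y0),interpolation=cv2.INTER_AREA)
    return render
def darkness(im):
    R_,G,B=[im[...,i].astype(float) for i in range(3)]
    # yellow has R high; floor dark
    return np.clip((170-R_)/(170-45),0,1)
E
python3 - <<'E'
from cups import *
I={n:vision.snapshot(n) for n in("scene","top")}
rn=cupfit(I)
res={}
for k,p0 in((2,(.545,.011)),(4,(.603,-.117))):
  for views in(("scene",),("top",),("scene","top")):
    B={}
    for n in views:
        c=proj([[p0[0],p0[1],.012]],n)[0];h=17 if n=="scene" else 15
        B[n]=(int(c[0])-h,int(c[1])-h,int(c[0])+h,int(c[1])+h)
    D={}
    for n in views:
        b=B[n];im=I[n][b[1]:b[3],b[0]:b[2]].astype(float)
        lo=np.percentile(im[...,0],5);yel=np.percentile(im[...,0],90)
        d=np.clip((yel-im[...,0])/(yel-lo),0,1)
        # restrict to a disc around centre to exclude wood
        rr=rn(p0,n,b,.01,k);ker=cv2.dilate((rr>0.1).astype(np.uint8),np.ones((5,5)))
        D[n]=(d,ker)
    def f(q): return sum(((rn(q,n,B[n],q[2] if len(q)>2 else .01,k)-D[n][0])**2*D[n][1]).sum() for n in views)
    s=minimize(f,p0,method="Nelder-Mead",options=dict(initial_simplex=[p0,(p0[0]+.006,p0[1]),(p0[0],p0[1]+.006)],xatol=1e-4))
    print(k,views,np.round(s.x,4),s.fun)
    if len(views)==2:
        q0=np.array([*p0,.01]);s=minimize(f,q0,method="Nelder-Mead",options=dict(initial_simplex=np.vstack([q0,q0+.006*np.eye(3)]),xatol=1e-4))
        print("  freez",np.round(s.x,4))
# yellow rectangle
for n in I:
    hsv=cv2.cvtColor(I[n],cv2.COLOR_RGB2HSV);m=cv2.inRange(hsv,(22,120,120),(35,255,255))
    m=cv2.morphologyEx(m,cv2.MORPH_OPEN,np.ones((3,3)))
    cs,_=cv2.findContours(m,cv2.RETR_EXTERNAL,cv2.CHAIN_APPROX_NONE)
    c=max([c for c in cs if cv2.contourArea(cv2.convexHull(c))>500],key=lambda c:0 if abs(np.subtract(c[:,0].mean(0),proj([[.56,-.02,.01]],n)[0])).max()>30 else cv2.contourArea(c))
    W=np.array([ray(p,n,.01)[:2] for p in c[:,0]],np.float32)
    print(n,"rect incl tab",cv2.minAreaRect(W))
for t in range(4):
    I={n:vision.snapshot(n) for n in("scene","top")}
    M=masks("socket13")
    for name,p in(("socket13",(.385,-.213,0)),("socket22",(.397,.3195,0))):
        for v in("scene","top"):
            a=fit(name,p,M,views=(v,))
            if a[2]: print(name,np.round(a[0],4),a[1:])
E
```

```text
2 ('scene',) [0.5462 0.0104] 11.741698131216427
2 ('top',) [0.5482 0.01  ] 9.149488277764352
2 ('scene', 'top') [0.5473 0.0104] 24.441678107197816
  freez [0.5473 0.0106 0.0107]
4 ('scene',) [ 0.6059 -0.1163] 12.896971356608748
4 ('top',) [ 0.6079 -0.1164] 12.358987475198411
4 ('scene', 'top') [ 0.6069 -0.1161] 29.141391311689667
  freez [ 0.6071 -0.1158  0.0116]
scene rect incl tab ((0.5567190647125244, -0.008878961205482483), (0.07849239557981491, 0.3226657211780548), 25.34864044189453)
top rect incl tab ((0.5578199625015259, -0.01094326376914978), (0.07869108766317368, 0.3238878846168518), 25.228742599487305)
socket13 [ 0.3853 -0.2114] (np.float64(20.640625), {'scene': 103})
socket13 [ 0.3885 -0.2107] (np.float64(17.46875), {'top': 43})
socket22 [0.3966 0.3202] (np.float64(20.5), {'scene': 240})
socket22 [0.3995 0.3209] (np.float64(23.15625), {'top': 106})
socket13 [ 0.3856 -0.2121] (np.float64(15.8125), {'scene': 110})
socket13 [ 0.386  -0.2126] (np.float64(8.34375), {'top': 67})
socket22 [0.3968 0.3205] (np.float64(38.984375), {'scene': 220})
socket22 [0.3984 0.3201] (np.float64(11.484375), {'top': 124})
socket13 [ 0.3873 -0.2096] (np.float64(25.375), {'scene': 100})
socket13 [ 0.3877 -0.2126] (np.float64(14.125), {'top': 75})
socket22 [0.3979 0.3186] (np.float64(35.921875), {'scene': 226})
socket22 [0.3988 0.32  ] (np.float64(11.59375), {'top': 121})
socket13 [ 0.3858 -0.2118] (np.float64(16.640625), {'scene': 109})
socket22 [0.3972 0.32  ] (np.float64(21.609375), {'scene': 242})
socket22 [0.3996 0.3198] (np.float64(15.796875), {'top': 143})
```

Both empty cups agree between the views: cup2 (0.547,0.010) and cup4 (0.607,-0.116). They are 139.9 mm apart against 140 expected, with floors at about 11 mm. Now I check reach and wrist range for one common jaw direction, perpendicular to the row.

```bash
cat > job.py <<'E'
from h import *
c2=np.array([.5472,.0104]);c4=np.array([.6069,-.1161]);u=(c4-c2)/np.linalg.norm(c4-c2)
mid=(c2+c4)/2
CUP={1:mid-.105*u,2:mid-.035*u,3:mid+.035*u,4:mid+.105*u}
N=np.array([-u[1],u[0]])
def quat(ax,s=1):
    x=np.array([*(s*np.asarray(ax)),0]);x/=np.linalg.norm(x);z=np.array([0,0,-1.]);y=np.cross(z,x)
    q=R.from_matrix(np.c_[x,y,z]).as_quat();return np.array([q[3],*q[:3]])
T=telemetry
def st(m=""): print(m,"t",round(T.current_t(),2),"tcp",np.round(T.current_ee_pos(),4),"open",round(T.current_opening(),4),"F",np.round(T.current_wrist_force(),1))
TR=.19
def pick(xy,q,zt,opn,grip,lift=TR):
    """zt: TCP z at grasp"""
    gripper_to(opn)
    r.move_to([*xy,max(TR,zt+.06)],q); st("above")
    r.move_l([*xy,zt+.03],vel=.25)
    if r.move_l([*xy,zt],vel=.1,guard=12): st("GUARD on descent!"); return False
    gripper_to(0,f_grip=grip); st("gripped")
    r.move_l([*xy,lift],vel=.25); st("lifted"); return True
def place(xy,q,zt,opn,down=.003):
    r.move_to([*xy,TR],q)
    r.move_l([*xy,zt+.004],vel=.2); r.hold(.15)
    g=r.move_l([*xy,zt-down],vel=.03,guard=4); st("touch %s (nominal %.4f)"%(g,zt))
    gripper_to(opn); r.hold(.15)
    r.move_l([*xy,TR],vel=.25); st("placed")
E
python3 - <<'E'
from job import *
d=ray((350,319),"scene",.02)[:2],ray((137.5,179.5),"top",.02)[:2];print("dish",d)
print({k:np.round(v,4) for k,v in CUP.items()},N)
P={**{"cup%d"%k:v for k,v in CUP.items()},"dish":d[1],"s13":(.386,-.212),"s22":(.398,.32),"s30":(.3715,-.3136)}
for s in(1,-1):
    for k,p in P.items():
        for z in(.19,.035): 
            a=inverse_kinematics([*p,z],quat(N,s)); print(s,k,z,None if a is None else np.round(a,2))
st()
E
```

```text
dish (array([0.58278043, 0.32033147]), array([0.5832225 , 0.31692072]))
{1: array([0.5322, 0.0421]), 2: array([ 0.5621, -0.0212]), 3: array([ 0.592 , -0.0845]), 4: array([ 0.6219, -0.1478])} [0.9043483  0.42679521]
1 cup1 0.19 [-0.05  0.24  1.66 -0.    1.24 -0.49]
1 cup1 0.035 [-0.05  0.4   1.87 -0.    0.87 -0.49]
1 cup2 0.19 [-0.16  0.28  1.6  -0.    1.26 -0.6 ]
1 cup2 0.035 [-0.16  0.43  1.8  -0.    0.9  -0.6 ]
1 cup3 0.19 [-0.26  0.33  1.52 -0.    1.29 -0.7 ]
1 cup3 0.035 [-0.26  0.48  1.72 -0.    0.94 -0.7 ]
1 cup4 0.19 [-0.34  0.4   1.43 -0.    1.32 -0.78]
1 cup4 0.035 [-0.34  0.53  1.62 -0.    0.99 -0.78]
1 dish 0.19 [ 0.39  0.43  1.37 -0.    1.34 -0.05]
1 dish 0.035 [ 0.39  0.56  1.56 -0.    1.02 -0.05]
1 s13 0.19 [-0.66  0.1   1.84 -0.    1.2  -1.1 ]
1 s13 0.035 [-0.66  0.29  2.07 -0.    0.79 -1.1 ]
1 s22 0.19 [ 0.54  0.21  1.7  -0.    1.23  0.1 ]
1 s22 0.035 [ 0.54  0.37  1.92 -0.    0.85  0.1 ]
1 s30 0.19 [-0.84  0.17  1.75 -0.    1.22 -1.29]
1 s30 0.035 [-0.84  0.34  1.97 -0.    0.83 -1.29]
-1 cup1 0.19 [-0.05  0.24  1.66 -0.    1.24  2.65]
-1 cup1 0.035 [-0.05  0.4   1.87 -0.    0.87  2.65]
-1 cup2 0.19 [-0.16  0.28  1.6  -0.    1.26  2.54]
-1 cup2 0.035 [-0.16  0.43  1.8  -0.    0.9   2.54]
-1 cup3 0.19 [-0.26  0.33  1.52 -0.    1.29  2.44]
-1 cup3 0.035 [-0.26  0.48  1.72 -0.    0.94  2.44]
-1 cup4 0.19 [-0.34  0.4   1.43 -0.    1.32  2.36]
-1 cup4 0.035 [-0.34  0.53  1.62 -0.    0.99  2.36]
-1 dish 0.19 None
-1 dish 0.035 None
-1 s13 0.19 [-0.66  0.1   1.84 -0.    1.2   2.04]
-1 s13 0.035 [-0.66  0.29  2.07 -0.    0.79  2.04]
-1 s22 0.19 None
-1 s22 0.035 None
-1 s30 0.19 [-0.84  0.17  1.75 -0.    1.22  1.86]
-1 s30 0.035 [-0.84  0.34  1.97 -0.    0.83  1.86]
 t 2.3 tcp [0.1747 0.5478 0.2305] open 0.0939 F [-0.6 -1.   0.3]
```

I caught a slip of mine: the midpoint of cups 2 and 4 is cup3, not the tray centre. Corrected, it gives cup1 ≈ (0.517,0.074) and cup3 ≈ (0.577,-0.053), which match the socket and bolt standing there. Bolt first.

```bash
sed -i 's/^CUP=.*/CUP={k:mid+(k-3)*.07*u for k in(1,2,3,4)}/' job.py
python3 - <<'E'
from job import *
print({k:np.round(v,4) for k,v in CUP.items()})
q=quat(N)
# bolt underside z=.01; grasp point at .055 -> TCP .061, tips .036
if pick((.5755,-.0525),q,.063,.05,30):
    place((.583,.3185),q,.063-.010+.003,.06)
A=vision.snapshot("scene");B=vision.snapshot("top")
save(np.hstack([cv2.resize(A[150:370,180:420],(400,367)),cv2.resize(B[140:240,100:320],(400,367))]),"pics/bolt1.png")
E
```

```text
{1: array([0.5173, 0.0738]), 2: array([0.5472, 0.0105]), 3: array([ 0.5771, -0.0528]), 4: array([ 0.6069, -0.1162])}
above t 5.68 tcp [ 0.5755 -0.0516  0.1901] open 0.0499 F [-0.3  0.   0.4]
gripped t 7.26 tcp [ 0.5756 -0.0525  0.0632] open 0.0193 F [-0.6 -0.6  1.2]
lifted t 7.92 tcp [ 0.5744 -0.0522  0.1886] open 0.0197 F [-0.1 -0.4 -3.2]
touch True (nominal 0.0560) t 10.51 tcp [0.5842 0.319  0.0557] open 0.0196 F [ 0.1 -0.   2.7]
placed t 12.13 tcp [0.5822 0.3182 0.1889] open 0.0599 F [-0.8 -0.1  0. ]
```

View pics/bolt1.png

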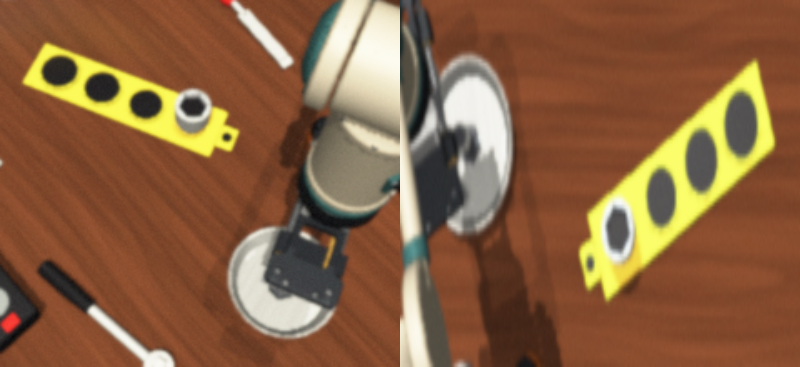

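The bolt came free (cup3 is empty at crop (103,87)) and touched down in the dish at the nominal height. Next: socket36 from cup1 to cup4.

Run:
```python
from job import *
q=quat(N)
p36=(.5178,.0755)
if pick(p36,q,.057,.075,40):
    place(CUP[4],q,.057,.075)
r.move_to([.40,.30,.25],q)
A=vision.snapshot("scene");B=vision.snapshot("top")
save(np.hstack([cv2.resize(A[150:370,180:420],(400,367)),cv2.resize(B[140:240,100:320],(400,367))]),"pics/s36.png")
M=masks("socket36")
for v in("scene","top"): print(v,fit("socket36",(*CUP[4],.01),M,views=(v,)))
st()
```

```text
above t 13.69 tcp [0.5186 0.0762 0.1903] open 0.0751 F [ 0.9 -0.2 -0.2]
gripped t 15.22 tcp [0.5168 0.0751 0.0573] open 0.0491 F [-3.  -1.4  5.5]
lifted t 15.91 tcp [0.5167 0.0756 0.1884] open 0.049 F [ 0.5  0.6 -5.1]
touch True (nominal 0.0570) t 17.96 tcp [ 0.6082 -0.1165  0.0572] open 0.049 F [-0.1 -0.5  3.4]
placed t 19.4 tcp [ 0.6062 -0.1159  0.1891] open 0.075 F [-1.2  0.3 -0.3]
scene (array([ 0.60834825, -0.11617305]), np.float64(43.0625), {'scene': 436})
top (array([ 0.61065003, -0.11427468]), np.float64(30.265625), {'top': 247})
 t 21.31 tcp [0.4006 0.2994 0.2498] open 0.075 F [-0.3 -0.  -0.2]
```

View pics/s36.png

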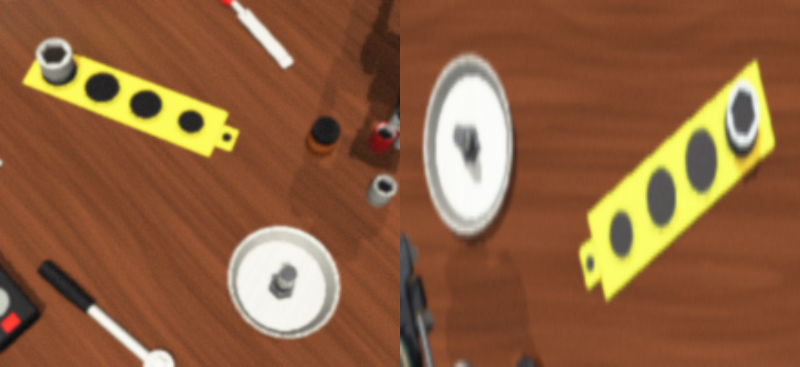

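Picture shows socket36 upright in cup4 (crop (55,60)) and the bolt standing in the dish (crop (285,280)). Next are socket30, the chrome one beside the green, and then socket22.

Run:
```python
from job import *
q=quat(N)
if pick((.3715,-.3136),q,.047,.066,35):
    place(CUP[3],q,.057,.066)
    if pick((.398,.3200),q,.039,.055,30):
        place(CUP[2],q,.049,.055)
r.move_to([.40,.30,.25],q)
A=vision.snapshot("scene");B=vision.snapshot("top")
save(np.hstack([cv2.resize(A[50:270,180:420],(400,367)),cv2.resize(B[140:240,200:310],(400,367))]),"pics/s30.png")
M=masks("socket30")
for nm,k in(("socket36",4),("socket30",3),("socket22",2)):
  for v in("scene","top"): print(v,nm,CUP[k],*fit(nm,(*CUP[k],.01),M,views=(v,)))
for v in("scene","top"): print(v,"13",fit("socket13",(.386,-.212,0),M,views=(v,)))
st()
```

```text
above t 23.9 tcp [ 0.372  -0.313   0.1901] open 0.0661 F [ 0.   0.1 -0.4]
gripped t 25.48 tcp [ 0.3714 -0.314   0.0475] open 0.0403 F [-2.1 -0.3  5.5]
lifted t 26.2 tcp [ 0.3708 -0.3125  0.1885] open 0.0404 F [-0.   0.2 -3.6]
touch True (nominal 0.0570) t 28.65 tcp [ 0.5784 -0.053   0.057 ] open 0.0404 F [1.6 1.1 2.8]
placed t 30.08 tcp [ 0.5762 -0.0527  0.1891] open 0.0659 F [-0.6 -0.6 -0.5]
above t 32.02 tcp [0.3988 0.3195 0.19  ] open 0.0546 F [ 0.9 -0.3  0.7]
gripped t 33.63 tcp [0.3978 0.3199 0.0394] open 0.0298 F [-0.2 -0.6  4. ]
lifted t 34.38 tcp [0.3972 0.3195 0.1887] open 0.0291 F [-0.6 -0.1 -1.3]
touch True (nominal 0.0490) t 36.91 tcp [0.5486 0.0104 0.049 ] open 0.0295 F [-0.1 -0.2  1.6]
placed t 38.38 tcp [0.5463 0.0105 0.1889] open 0.0551 F [-0.5  0.5 -0.7]
scene socket36 [ 0.60692566 -0.11615438] [ 0.60902216 -0.11479958] 20.328125 {'scene': 469}
top socket36 [ 0.60692566 -0.11615438] [ 0.61069563 -0.1161091 ] 17.296875 {'top': 269}
scene socket30 [ 0.57705 -0.05285] [ 0.57899053 -0.0530608 ] 27.203125 {'scene': 318}
top socket30 [ 0.57705 -0.05285] [ 0.58165261 -0.05376641] 13.828125 {'top': 187}
scene socket22 [0.54717434 0.01045438] [0.54918935 0.01234654] 27.328125 {'scene': 192}
top socket22 [0.54717434 0.01045438] [0.54717434 0.01045438] 0.0 {}
scene 13 (array([ 0.386, -0.212]), np.float64(0.0), {})
top 13 (array([ 0.386, -0.212]), np.float64(0.0), {})
 t 39.83 tcp [0.4007 0.2992 0.2496] open 0.0552 F [-0.1  1.1  0.1]
```

View pics/s30.png

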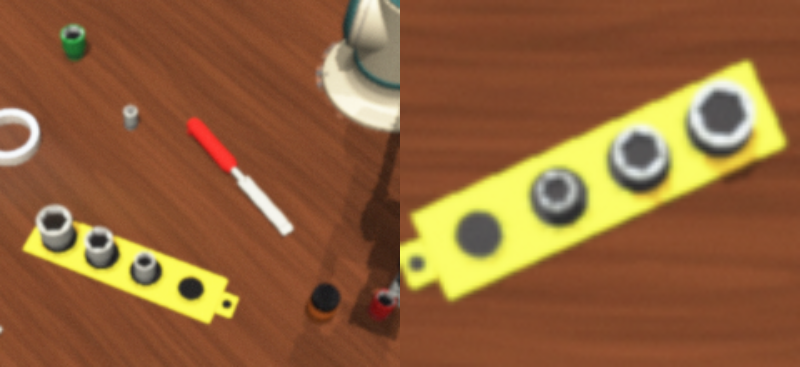

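Three sockets stand in cups 4, 3 and 2, 2–5 mm from the measured centres (12.5 mm allowed). The top view shows them centred. Socket13 last, in cup1.

Run:
```python
from job import *
q=quat(N)
if pick((.386,-.2118),q,.035,.046,20):
    place(CUP[1],q,.045,.05)
r.move_to([.30,.30,.28],q)
A=vision.snapshot("scene");B=vision.snapshot("top")
save(np.hstack([cv2.resize(A[150:370,180:420],(400,367)),cv2.resize(B[140:240,200:310],(400,367))]),"pics/s13.png")
for t in range(2):
  M=masks("socket30")
  for nm,k in(("socket36",4),("socket30",3),("socket22",2),("socket13",1)):
    for v in("scene","top"):
      a=fit(nm,(*CUP[k],.01),M,views=(v,))
      if a[2]: print(v,nm,np.round(np.linalg.norm(a[0]-CUP[k])*1000,1),"mm",a[1:])
  vision.snapshot("scene");vision.snapshot("top")
for v in("scene","top"): print("bolt",[np.round(d["at"],3) for d in models.mark_of("bolt",v)],"dish",[np.round(d["at"],3) for d in models.mark_of("dish",v)][:1])
st()
```

```text
above t 42.08 tcp [ 0.3864 -0.2113  0.1901] open 0.0459 F [-0.6  0.1  0.4]
gripped t 43.68 tcp [ 0.3861 -0.212   0.0354] open 0.0215 F [-1.2 -0.6  5.4]
lifted t 44.45 tcp [ 0.3852 -0.2111  0.1888] open 0.0214 F [-0.1  0.1 -0.9]
touch True (nominal 0.0450) t 46.91 tcp [0.5186 0.0738 0.0448] open 0.0211 F [ 0.6 -0.1  1. ]
placed t 48.42 tcp [0.5164 0.0737 0.189 ] open 0.05 F [-0.3 -0.2  0. ]
scene socket36 1.4 mm (np.float64(37.203125), {'scene': 448})
top socket30 4.7 mm (np.float64(21.015625), {'top': 162})
scene socket22 1.9 mm (np.float64(18.515625), {'scene': 208})
top socket22 4.6 mm (np.float64(14.140625), {'top': 89})
scene socket36 1.1 mm (np.float64(38.828125), {'scene': 456})
top socket36 3.8 mm (np.float64(17.96875), {'top': 271})
scene socket30 2.0 mm (np.float64(17.5625), {'scene': 339})
top socket30 4.5 mm (np.float64(12.375), {'top': 174})
scene socket22 2.2 mm (np.float64(31.71875), {'scene': 188})
top socket22 4.0 mm (np.float64(22.640625), {'top': 79})
bolt [array([0.586, 0.324, 0.005])] dish [array([0.582, 0.315, 0.003])]
bolt [array([0.582, 0.32 , 0.007])] dish [array([ 0.582,  0.32 , -0.003])]
 t 50.37 tcp [0.3  0.3  0.28] open 0.0499 F [0.7 0.4 0.7]
```

View pics/s13.png

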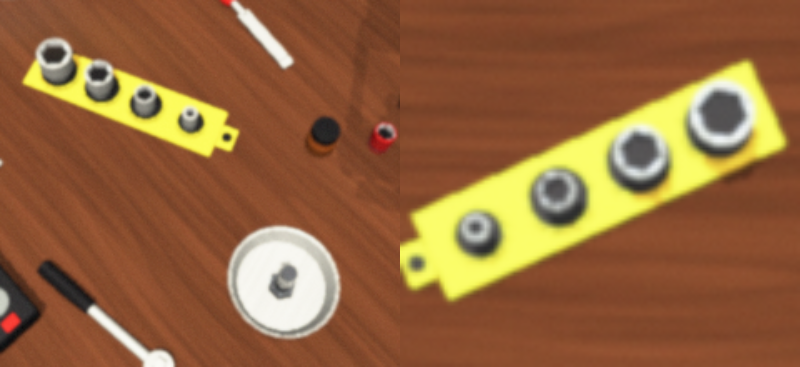

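All four sockets stand upright in size order from the tab end (scene crop (190,118) to (55,60)). The bolt stands in the dish at crop (285,280), and the arm is clear.

Run:
```python
from job import *
r.sign_off(); st()
```

```text
the job is handed in; nothing more can be done
the job is handed in; nothing more can be done
```

The tray is back in order, and I handed the job in at about 50 s of the 115 s allowed. The bolt went from cup3 to the dish, socket36 from cup1 to cup4, and then socket30, socket22 and socket13 into cups 3, 2 and 1. I left the red and green look-alikes alone.

**Last checks:**
- **Touchdown:** every piece made contact within 0.3 mm of its expected height.
- **Final pictures:** all four sockets stand upright in size order, the bolt stands near the dish centre, and the arm is clear of everything.
- **Positions:** my fits put sockets 22, 30 and 36 between 1 and 5 mm from their cup centres, against 12.5 mm allowed.

**Weak points:**
- **Camera disagreement:** the two cameras differ by about 2–3 mm, with the top view always giving the larger offset.
- **socket13:** the network did not detect it once it was in cup1. Its final place is confirmed only by the pictures and the touchdown height.
- **Verdict:** the hand-in reported none.

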